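Fill up the marker tray and stack the emptied one

TASK

Gather all three jumbo paint markers into the yellow tray where it stands in the tote, one upright in each compartment: one is left over in the grey tray beside it and one has been left in the brush pot. Put the emptied grey tray away in the plywood rack, nested squarely on the grey tray already there. Keep the markers upright, set them down rather than dropping them, and do not disturb the brush pot, ink jar or tape roll.

Things in the scene. Friction and masses are not known exactly. Their poses are not given: they have to be found in the camera images.
- tote: fixed plywood two-bay tote, 160 (x) by 190 mm (y), base 8 mm thick, bays along y centred at x = -38, +38. Rails along y, 8 mm thick, at x = -76, 0, +76, top at z = 50 (trays' rims: 48), 6 mm from a tray's long sides: no room for a finger, so lift a tray by an end wall. Ends open but for lips up to z = 14. On either side of the desk. Origin: centre of underside, on the desk
- rack: fixed plywood rack for empty trays, opposite the tote: base 90 (x) by 196 mm (y), 10 mm thick, at each y end a cheek 12 mm thick, top at z = 150, 172 mm apart inside; open to -x, +x and above. Trays lie along y with 5 mm beyond each end, so they go in held across their 56 mm width by the long walls. Origin: centre of underside, on the desk
- tray_yellow: yellow marker tray in either bay of the tote, holding one marker; 162 mm long (y), 56 wide (x), 40 high; three compartments 46 (y) by 48 mm centred at y = -50, 0, +50, floor at z = 8. Long walls 4 mm thick, end walls 8, dividers 4 and 33 high. A foot 6 mm deep drops into the rim of a like tray with 3 mm play: stacked trays lie 34 mm apart. About 110 g. Origin: centre of underside
- tray_grey: grey marker tray in the other bay, holding one marker; 162 mm long (y), 56 wide (x), 40 high; three compartments 46 (y) by 48 mm centred at y = -50, 0, +50, floor at z = 8. Long walls 4 mm thick, end walls 8, dividers 4 and 33 high. A foot 6 mm deep drops into the rim of a like tray with 3 mm play: stacked trays lie 34 mm apart. About 110 g. Origin: centre of underside
- tray_spare: empty loose grey tray, same as tray_grey, lying along y on the base of the rack, its underside 10 mm above the desk. Origin: centre of underside
- marker_red: jumbo red paint marker standing upright, round, 150 mm tall, about 90 g: barrel 38 mm in diameter up to 94 mm, above 101 mm a cap 30 mm in diameter (best taken by the cap, 128 mm up). At first in a tray of the tote. Origin: centre of its foot; z points to the cap
- marker_blue: jumbo blue paint marker standing upright, round, 150 mm tall, about 90 g: barrel 38 mm in diameter up to 94 mm, above 101 mm a cap 30 mm in diameter (best taken by the cap, 128 mm up). At first in a tray of the tote. Origin: centre of its foot; z points to the cap
- marker_orange: jumbo orange paint marker standing upright, round, 150 mm tall, about 90 g: barrel 38 mm in diameter up to 94 mm, above 101 mm a cap 30 mm in diameter (best taken by the cap, 128 mm up). At first in the brush pot, 12 mm to the +x side of its axis, foot at 6 mm. Origin: centre of its foot; z points to the cap
- brush_pot: loose white ceramic pot, 86 mm in diameter, 95 mm high, 500 g. Brushes fixed in it lean out over its -x side, at the top 225 mm above the desk, 60 mm from its axis and 55 mm across; the orange marker stands on its +x side: fingers closing along the pot's y axis clear the brushes. Leave it where it stands. Origin: centre of underside
- ink_jar: loose amber glass ink jar with black cap, 58 mm in diameter, 70 mm high, a bystander. Origin: centre of underside
- tape_roll: loose roll of masking tape lying flat, 96 mm outside diameter, 25 mm high, a bystander. Origin: centre of underside
Things that resemble listed ones, but are neither listed nor needed, are in the scene too. Leave any pink look-alike of the tray_grey alone.

How it is judged:
At the end, for the whole second after the job is handed in: Markers upright (0.1 rad) on the yellow tray's floor, one per compartment; that tray level in its bay, moved under 15 mm; grey tray level, nested on the spare (centres within 8 mm, 30-38 mm up, aligned within 0.08 rad); spare flat in the rack within 25 mm of its middle (x); all at rest (x of marker_red in the frame of tray_yellow between -0.024 and 0.024 m and y of marker_red in the frame of tray_yellow between -0.073 and 0.073 m and z of marker_red in the frame of tray_yellow between 0.004 and 0.014 m and angle between each of marker_red, marker_blue, marker_orange's own z axis and vertical below 0.1 rad and linear speed of each of marker_red, marker_blue, marker_orange, tray_grey below 0.02 m/s and x of marker_blue in the frame of tray_yellow between -0.024 and 0.024 m and y of marker_blue in the frame of tray_yellow between -0.073 and 0.073 m and z of marker_blue in the frame of tray_yellow between 0.004 and 0.014 m and x of marker_orange in the frame of tray_yellow between -0.024 and 0.024 m and y of marker_orange in the frame of tray_yellow between -0.073 and 0.073 m and z of marker_orange in the frame of tray_yellow between 0.004 and 0.014 m and horizontal distance between tray_grey and tray_spare below 0.008 m and z of tray_grey in the frame of tray_spare between 0.03 and 0.038 m and angle between the y axis of tray_grey and the y axis of tray_spare, either way round below 0.08 rad and angle between each of tray_grey, tray_spare's own z axis and vertical below 0.06 rad and z of tray_spare in the frame of rack below 0.014 m and x of tray_spare in the frame of rack between -0.025 and 0.025 m and distance of tray_yellow from where it was at the start of the episode below 0.015 m and angle between tray_yellow's own z axis and vertical below 0.05 rad); the robot touches nothing.
It fails at once if a marker is laid over or toppled (more than about 45 degrees from upright) (angle between any of marker_red, marker_blue, marker_orange's own z axis and vertical above 0.8 rad).
It fails at once if a marker is dropped into the yellow tray (it comes down between its walls faster than 0.6 m/s) ((x of marker_red in the frame of tray_yellow between -0.03 and 0.03 m and y of marker_red in the frame of tray_yellow between -0.085 and 0.085 m and z of marker_red in the frame of tray_yellow below 0.045 m and linear speed of marker_red above 0.6 m/s) or (x of marker_blue in the frame of tray_yellow between -0.03 and 0.03 m and y of marker_blue in the frame of tray_yellow between -0.085 and 0.085 m and z of marker_blue in the frame of tray_yellow below 0.045 m and linear speed of marker_blue above 0.6 m/s) or (x of marker_orange in the frame of tray_yellow between -0.03 and 0.03 m and y of marker_orange in the frame of tray_yellow between -0.085 and 0.085 m and z of marker_orange in the frame of tray_yellow below 0.045 m and linear speed of marker_orange above 0.6 m/s)).
It fails at once if the brush pot is pushed more than 30 mm or tipped more than 0.35 rad (distance of brush_pot from where it was at the start of the episode above 0.03 m or angle between brush_pot's own z axis and vertical above 0.35 rad).
It fails at once if the ink jar or the tape roll is pushed more than 20 mm or tipped (distance of any of ink_jar, tape_roll from where it was at the start of the episode above 0.02 m or angle between ink_jar's own z axis and vertical above 0.3 rad).
It also fails if it takes over 72 s, if anything falls off the work surface, if the arm or the gripper's body presses on something with over 40 N, if the wrist force passes 120 N, or if a joint passes its speed limit or range.

ROBOT

A 6-joint arm with a two-finger parallel gripper is mounted at the origin on the work surface. World frame = base frame: x ahead of the robot, y to its left, z up, the work surface at z = 0. Lengths are in m, angles in rad, forces in N, time in s.
With the tool pointing down it reaches from about 0.4 to 0.825 m from the base axis. Payload 7 kg.
Tool frame: the origin (TCP) lies at the centre of the arm's flange, where the gripper is bolted on; the fingertips stand 178 mm ahead of it and the grasp point (between the pads) lies arm.tcp_to_grasp ahead of it (arm.tcp_to_grasp is the distance from the TCP to the grasp point, in m); z points along the fingers, y is the direction in which the jaws open and shut (so a half turn about z gives the same grasp; the last joint's range is limited). The gripper opens to 88 mm and grips with 3 to 60 N. Pads are 19 mm wide; open, the fingers measure 130 mm over their backs; the gripper's body (78 mm by 193 mm) begins 47 mm behind the grasp point.
Start: joints at [1.628, 0.359, 0.012, 0, -1.224, -0.288], TCP at [0.154, 0.657, 0.405] pointing down, gripper open.
Joint ranges: [-3.07, 3.07], [-1.43, 2.12], [-1.02, 1.25], [-3.03, 1.67], [-3.05, -0], [-3.03, 3.03]. Speed limits (rad/s): [2.39, 2.39, 3.01, 3.14, 3.14, 3.14].

INTERFACE

Orientations are given as [roll, pitch, yaw] about the fixed x, y, z axes, in that order (R = Rz(yaw) Ry(pitch) Rx(roll)).
In Python, from station import arm gives the robot as it stands.
- The arm moves only by the tool move_arm, never from a script. Its argument "deltas" is a list of rows, each a list of 6 numbers: the shift along the world's x, y, z in mm, then the turn, a rotation vector about the world's x, y, z in degrees. In form: [[tx, ty, tz, ax, ay, az], ...]. A call has exactly 5 rows; each row shifts and turns the commanded pose from where the row before left it; what a row does not reach is not made up. A row lasts 1/12 s, in which the tool goes at most 41.7 mm and 7.16 degrees, less where a joint would pass 70% of its speed; a pose out of reach is approached as far as the arm can. A call with a gripper value outside its range is refused whole. "claw" is the closure in counts, from 0 (fully open) to 255 (shut), set as the call begins (left out, the last holds). The fingers move at their own pace and stop on an object; "squeeze" is the grip in N (left out, the last holds). Time passes only in rows, so rows that do not move let the fingers close, or fill a call up. It gives the time, the measured TCP pose, the force and the opening at its end, in the units of the state.
- arm.get_state(): the state, without advancing time (a new reading comes with each control period).
- arm.grab_frame(name): name is "scene" or "top"; returns the picture (480x640x3 uint8, red, green, blue); there is no depth.
- arm.calibration(name): a dict with "intrinsics" (3x3 intrinsics, pixels), "k1" (the pictures are not rectified: a ray, as slopes to the right and down, at radius r is drawn at 1 + k1 r^2 times it, then the intrinsics apply), "T" (4x4, takes a point from camera to world coordinates). Camera axes: x right, y up, looking along -z (the intrinsics and any distortion apply to the point x, -y, -z); pixel columns grow to the right and rows downward; lengths in m; the calibration is good to about 2 mm. A picture is of the moment at which its call begins. calibration takes no time and is no camera call.
- arm.job_done(): hands the job in, once; it reports no verdict.
Trained networks look in the newest picture that a camera, given by its name, has taken for a name from the list of things; names that differ only in an ending like _2 or _b are one class to them, and where a whole thing is asked for, a point or a joint stands for the part that bears it (a point fixed in the world has none). Each returns a list of dicts, best first, with "score" (0 to 1); they miss things now and then, are a little off and sometimes report something else, mostly with a low value. They report only what shows in the picture. A call takes as long as a camera call. They do not tell look-alikes from the thing itself.
- arm.spot_in(thing, camera): "xy" ([column, row] in pixels, amid what is visible of it).
- arm.masks_of(thing, camera): "pixels" (480x640 bool, what is visible of it) and "xy" ([column, row] in pixels, amid what is visible of it).
- arm.spot_point(thing, camera): "xy" ([column, row] in pixels: a listed point, or the origin of a listed thing).
The state is a dict: "t": time; "q": joint angles; "qd": joint speeds; "joint_efforts": joint torques, N m; "eef_pos": TCP position; "ee_rot": TCP orientation; "force": force on the tool from outside, world axes, zero at the start; "moment": the same for the moment, N m; "width": finger opening in m.
Only numpy, scipy, OpenCV 4.12 (cv2) and the standard library are available. Lean on these libraries where they do the work, as an engineer would, in place of code of your own. Each camera call takes 0.05 s, during which the arm holds its last target. There are 200 camera calls.

## Working session

There is one attempt and no reset: what is moved stays moved. The work goes in short steps, Python scripts to look and compute and a tool call to move; the robot and the scene stay as the last step left them, time stands still between calls to the robot, and variables do not carry over. Pictures are saved under pics/ and viewed, about 8 in all and at most 12, crops included, and the job is handed in when it is done.

Besides the shell and the picture viewer there is one more tool, called after "Emit:" in YAML: its name, and indented under it one key for each argument. move_arm: Moves the arm, as the interface text tells. Its arguments: {"type":"object","properties":{"deltas":{"type":"array","items":{"type":"array","items":{"type":"number"}}},"claw":{"type":"number"},"squeeze":{"type":"number"}},"required":["deltas"]}

```bash
ls; mkdir -p pics
python3 - <<'E'
from station import arm
import cv2,numpy as np
s=arm.get_state();print({k:np.round(v,3) for k,v in s.items()},arm.tcp_to_grasp)
for n in("scene","top"):
    f=arm.grab_frame(n);cv2.imwrite(f"pics/{n}0.png",f[:,:,::-1])
    c=arm.calibration(n);print(n,np.round(c["intrinsics"],1).tolist(),c["k1"],np.round(c["T"],3).tolist())
    for t in["tote","rack","tray_yellow","tray_grey","tray_spare","marker_red","marker_blue","marker_orange","brush_pot","ink_jar","tape_roll"]:
        print(n,t,[(np.round(d["xy"],1).tolist(),round(float(d["score"]),2)) for d in arm.spot_point(t,n)])
E
```

```text
pics
{'t': np.float64(0.0), 'q': array([ 1.628,  0.359,  0.011, -0.   , -1.224, -0.288]), 'qd': array([-0.001,  0.001,  0.002, -0.001,  0.001,  0.003]), 'joint_efforts': array([-2.0000e-03, -5.8271e+01,  2.9306e+01,  6.9970e+00,  7.0000e-03,
       -0.0000e+00]), 'eef_pos': array([0.154, 0.657, 0.404]), 'ee_rot': array([ 3.14 , -0.   , -0.231]), 'force': array([ 0.491,  0.315, -0.73 ]), 'moment': array([-0.016,  0.026,  0.011]), 'width': np.float64(0.088)} 0.1593
scene [[548.8, 0.0, 330.1], [0.0, 548.8, 236.4], [0.0, 0.0, 1.0]] -0.10892772684330242 [[0.823, -0.384, 0.418, 1.075], [0.568, 0.575, -0.589, -0.962], [-0.014, 0.722, 0.691, 0.948], [0.0, 0.0, 0.0, 1.0]]
scene tote [([271.3, 265.0], 0.77)]
scene rack [([400.9, 144.5], 0.74)]
scene tray_yellow [([259.8, 257.5], 0.87)]
scene tray_grey [([122.9, 359.5], 0.83), ([287.4, 270.4], 0.61)]
scene tray_spare [([401.3, 142.0], 0.61)]
scene marker_red [([250.0, 264.1], 0.78)]
scene marker_blue [([286.8, 262.3], 0.86)]
scene marker_orange [([386.2, 267.4], 0.66)]
scene brush_pot [([386.8, 272.9], 0.68)]
scene ink_jar [([425.1, 226.9], 0.74)]
scene tape_roll [([448.5, 197.4], 0.91)]
top [[615.3, 0.0, 315.1], [0.0, 615.3, 241.1], [0.0, 0.0, 1.0]] -0.1967532114322404 [[-0.002, 0.982, -0.19, 0.186], [-1.0, -0.004, -0.01, -0.198], [-0.01, 0.19, 0.982, 1.707], [0.0, 0.0, 0.0, 1.0]]
top tote [([356.3, 266.7], 0.82)]
top rack [([152.2, 266.7], 0.75)]
top tray_yellow [([359.6, 278.3], 0.56)]
top tray_grey [([501.0, 296.2], 0.77), ([357.1, 251.3], 0.75)]
top tray_spare [([148.2, 261.8], 0.94)]
top marker_red [([358.3, 252.2], 0.68), ([375.8, 278.3], 0.53)]
top marker_blue [([358.4, 255.0], 0.53)]
top marker_orange [([311.7, 184.3], 0.47)]
top brush_pot [([314.9, 181.9], 0.73)]
top ink_jar [([253.3, 184.5], 0.84)]
top tape_roll [([200.1, 183.7], 0.72), ([309.9, 187.1], 0.23)]
```

View pics/scene0.png

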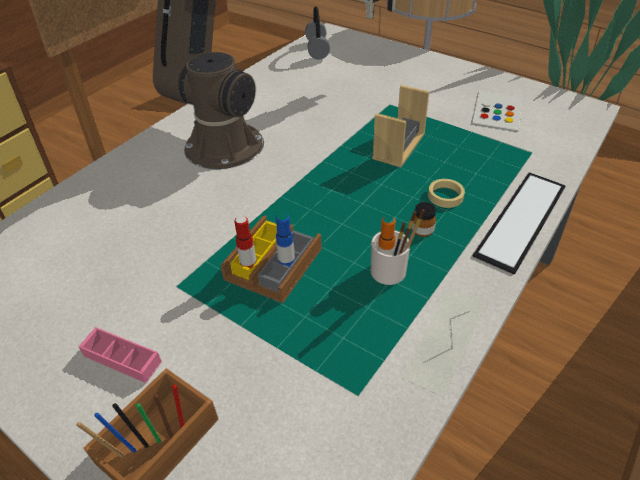

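View pics/top0.png

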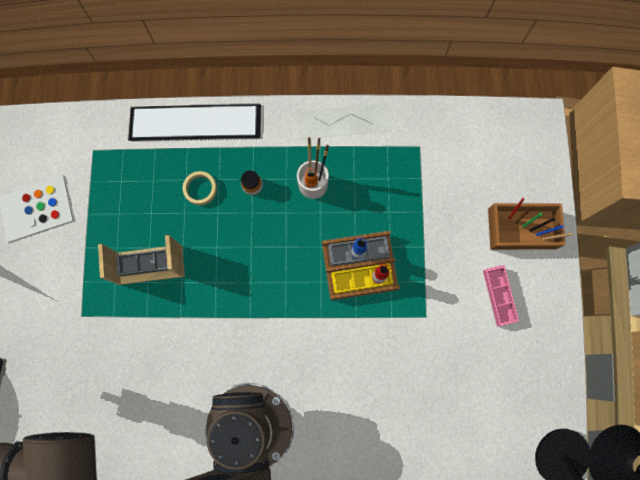

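Scene view: tote at about (270,265), yellow tray holding red (245,240) and grey tray holding blue (286,240). The pot with orange is at (388,250), the rack at (400,140), and the pink decoy at (120,355). The top view agrees: tote (360,265), rack (143,262), pot (313,180). I'll enlarge these areas to pick corners.

Run:
```python
import cv2,numpy as np
t=cv2.imread("pics/top0.png");s=cv2.imread("pics/scene0.png")
def tile(im,x,y,w,h,k):
    c=cv2.resize(im[y:y+h,x:x+w],None,fx=k,fy=k,interpolation=cv2.INTER_CUBIC)
    for i in range(0,w,10):
        cv2.line(c,(i*k,0),(i*k,6 if i%50 else 14),(255,255,255),1)
        if (x+i)%20==0: cv2.putText(c,str(x+i),(i*k,22),0,.33,(255,255,255),1)
    for j in range(0,h,10):
        cv2.line(c,(0,j*k),(6,j*k),(255,255,255),1)
        if (y+j)%20==0: cv2.putText(c,str(y+j),(8,j*k+4),0,.33,(255,255,255),1)
    return c
a=tile(t,310,225,100,75,4);b=tile(t,90,225,100,75,4);c=tile(s,210,210,120,90,4)[:,:];d=tile(s,360,80,100,90,4)
W=np.zeros((600,800,3),np.uint8)
cc=cv2.resize(c,(400,300));
W[:300,:400]=a;W[:300,400:]=b;W[300:,:400]=tile(s,220,210,100,75,4)[:300];W[300:,400:]=tile(s,360,95,100,75,4)
cv2.imwrite("pics/m1.png",W)
```

```text
(no output)
```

View pics/m1.png

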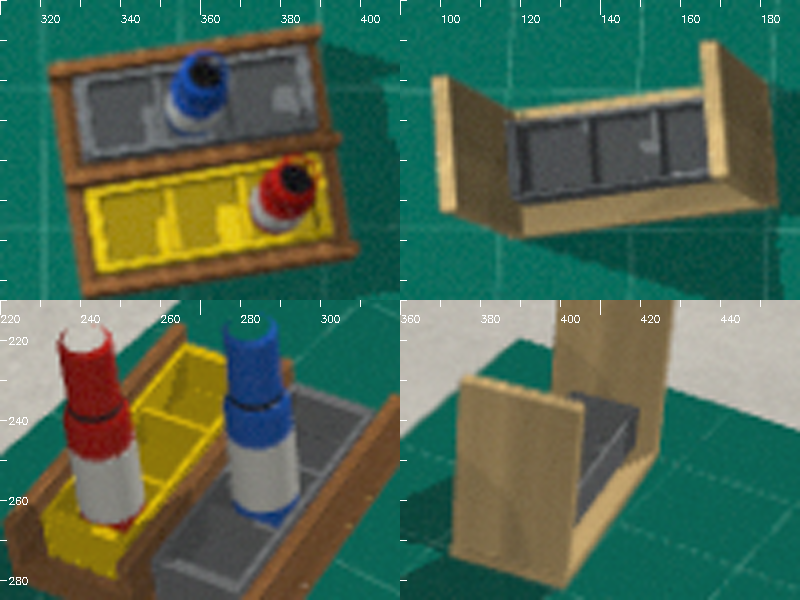

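```bash
cat > h.py <<'E'
import numpy as np,cv2
from scipy.optimize import least_squares
from station import arm
CAL={n:arm.calibration(n) for n in("scene","top")}
def proj(n,P):
    c=CAL[n];T=np.array(c["T"]);P=np.atleast_2d(P)
    q=(P-T[:3,3])@T[:3,:3];s=np.c_[q[:,0],-q[:,1]]/-q[:,2:]
    s=s*(1+c["k1"]*(s**2).sum(1,keepdims=True))
    K=np.array(c["intrinsics"]);return s@K[:2,:2].T+K[:2,2]
def place(p,L):
    c,s=np.cos(p[2]),np.sin(p[2]);L=np.atleast_2d(np.array(L,float))
    return np.c_[p[0]+c*L[:,0]-s*L[:,1],p[1]+s*L[:,0]+c*L[:,1],L[:,2]]
def fit(obs,p0):  # obs: (cam,[x,y,z] mm local,(u,v))
    f=lambda p:np.concatenate([proj(n,place(p,np.array(l)/1e3))[0]-uv for n,l,uv in obs])
    r=least_squares(f,p0,loss="soft_l1");return r.x,f(r.x).reshape(-1,2)
def ray(n,uv,z):
    f=lambda p:proj(n,[p[0],p[1],z])[0]-uv
    return least_squares(f,[.5,0]).x
E
cat > fit1.py <<'E'
from h import *
def A(u,v):return np.array([309.6+u/4,224.6+v/4])
def B(u,v):return np.array([89.6+u/4,224.6+v/4])
def C(u,v):return np.array([219.6+u/4,209.6+(v-300)/4])
def D(u,v):return np.array([359.6+u/4,94.6+v/4])
tote=[("top",[80,95,50],A(50,66)),("top",[80,-95,50],A(320,27))]
yel=[("top",[28,81,48],A(83,188)),("top",[28,-81,48],A(320,152)),("top",[-28,81,48],A(98,274)),("top",[-28,-81,48],A(334,235)),
 ("scene",[-28,81,48],C(188,344)),("scene",[-28,-81,48],C(42,508))]
gry=[("top",[28,81,48],A(73,79)),("top",[28,-81,48],A(310,44)),("top",[-28,81,48],A(84,163)),
 ("scene",[-28,-81,48],C(158,558)),("scene",[28,-81,48],C(238,580)),("scene",[-28,81,48],C(297,385)),("scene",[28,81,48],C(372,410))]
rack=[("top",[45,98,150],B(32,77)),("top",[45,86,150],B(47,76)),("top",[-45,98,150],B(42,211)),("top",[-45,86,150],B(57,211)),("top",[45,-86,150],B(300,42)),("top",[45,-98,150],B(317,40)),("top",[-45,-86,150],B(310,178)),("top",[-45,-98,150],B(326,177)),
 ("scene",[-45,-98,150],D(60,80)),("scene",[45,-98,150],D(172,109)),("scene",[45,-86,150],D(183,103)),("scene",[-45,-98,0],D(52,255)),("scene",[45,-98,0],D(167,287))]
spare=[("top",[28,81,50],B(108,118)),("top",[-28,81,50],B(120,202)),("top",[-28,0,50],B(214,188)),("top",[28,0,50],B(208,110))]
P={}
for k,o,p0 in[("tote",tote,[.45,-.3,.1]),("yellow",yel,[.42,-.3,.1]),("grey",gry,[.5,-.3,.1]),("rack",rack,[.45,.25,.1]),("spare",spare,[.45,.25,.1])]:
    p,r=fit(o,p0);P[k]=p;print(k,np.round(p,4).tolist());print(np.round(r,1).tolist())
E
python3 - <<'E'
from fit1 import *
W=[]
segs=lambda a,b,z:[[a,b,z],[-a,b,z],[-a,-b,z],[a,-b,z]]
im={n:cv2.imread(f"pics/{n}0.png") for n in CAL}
big={n:cv2.resize(im[n],None,fx=4,fy=4,interpolation=cv2.INTER_CUBIC) for n in im}
def poly(n,p,L,col): cv2.polylines(big[n],[np.int32((proj(n,place(p,np.array(L)/1e3))+.5)*4-.5)],True,col,1)
for n in im:
    for k in("yellow","grey"):poly(n,P[k],segs(28,81,48),(255,0,255))
    poly(n,P["spare"],segs(28,81,50),(255,0,255))
    t=(P["yellow"]+P["grey"])/2
    poly(n,t,segs(80,95,50),(255,255,0))
    for s in(1,-1):poly(n,P["rack"],[[45,98*s,150],[-45,98*s,150],[-45,86*s,150],[45,86*s,150]],(255,255,0))
    poly(n,P["rack"],segs(45,98,10),(255,255,0))
    for th in["marker_red","marker_blue","marker_orange"]:
        for d in arm.masks_of(th,n)[:2]:
            y,x=np.nonzero(d["pixels"]);print(n,th,d["score"],np.round(d["xy"],1),x.min(),x.max(),y.min(),y.max(),len(x))
for th in["brush_pot","ink_jar","tape_roll"]:
    print(th,[np.round(ray(n,arm.spot_point(th,n)[0]["xy"],0),4).tolist() for n in("scene","top")])
o=lambda n,x,y,w=100,h=75:big[n][y*4:(y+h)*4,x*4:(x+w)*4]
W=np.vstack([np.hstack([o("top",310,225),o("top",90,225)]),np.hstack([o("scene",220,210,70),o("scene",370,95,65),o("scene",365,210,65)])])
cv2.imwrite("pics/m2.png",W)
E
```

```text
tote [0.4396, -0.3051, 0.1423]
[[-0.4, 0.0], [0.4, -0.1]]
yellow [0.4051, -0.3081, 0.1471]
[[0.4, 0.1], [-0.3, 0.2], [-0.2, -1.1], [-0.3, -0.4], [-0.4, -1.5], [-0.5, 0.6]]
grey [0.4815, -0.3006, 0.1458]
[[-0.0, -0.2], [-1.1, -0.1], [0.3, -1.3], [-1.7, -0.1], [0.0, 2.6], [-1.2, -1.7], [0.7, -1.1]]
rack [0.448, 0.2917, 0.1249]
[[-0.0, 0.2], [0.5, -0.1], [-0.5, 0.1], [0.1, -0.4], [-0.1, 0.1], [0.1, 0.1], [0.2, -0.1], [0.7, -0.4], [-0.5, -0.9], [1.9, -0.4], [0.8, -1.0], [-0.5, -0.3], [-0.8, -0.1]]
spare [0.449, 0.2941, 0.1044]
[[-1.1, 0.8], [-3.2, -0.5], [1.3, 0.1], [1.7, -0.2]]
scene marker_red 0.66 [244.4 244.1] 235 255 223 267 708
scene marker_blue 0.94 [285.7 243.9] 276 295 217 265 757
scene marker_orange 0.91 [385.6 239.7] 377 395 222 254 497
top marker_red 0.72 [379.4 273.1] 373 388 266 281 188
top marker_blue 0.47 [356.3 247. ] 351 366 239 259 257
top marker_orange 0.68 [311.4 180.2] 305 318 173 188 194
top marker_orange 0.25 [318.4 171.4] 297 328 138 198 1022
brush_pot [[0.6823, -0.1821], [0.6891, -0.1808]]
ink_jar [[0.6833, 0.0089], [0.6825, -0.0027]]
tape_roll [[0.6817, 0.1492], [0.6865, 0.1532]]
```

View pics/m2.png

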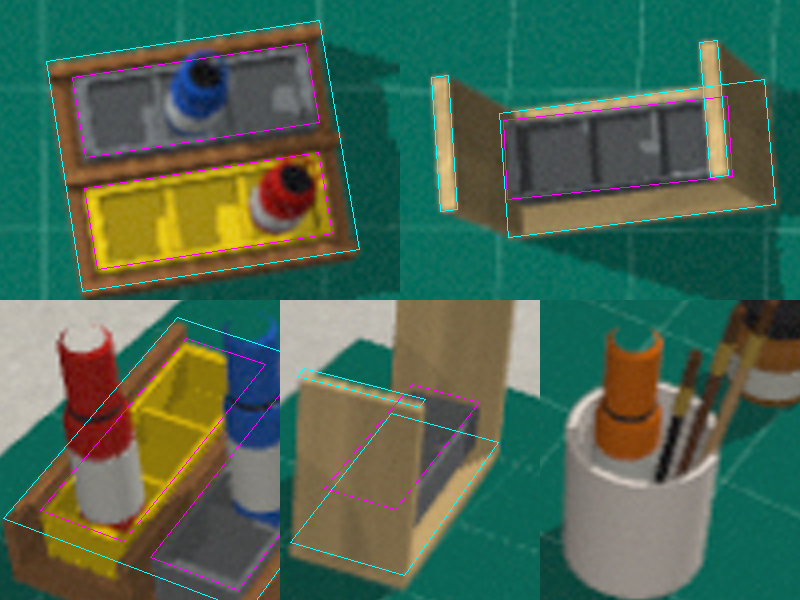

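Top overlay matches to about 1 px. The scene overlay sits roughly 1.5 px high, which fits the calibration error. Next I'll locate the markers from their cap tops.

Run:
```python
from fit1 import *
for k,s,t,z in[("red",(240.8,218.3),(383.9,269.1),.166),("blue",(282.6,215.8),(361.6,242.6),.166)]:
    print(k,ray("scene",s,z),ray("top",t,z))
print("orange",ray("scene",(388.1,218.4),.156))
y=P["yellow"];g=P["grey"]
for d in(-.05,0,.05):print(d,place(y,[0,d,0]),place(g,[0,d,0]))
# orange from silhouettes: column extents
m=arm.masks_of("marker_orange","top")[0]["pixels"];ys,xs=np.nonzero(m)
from scipy.spatial import ConvexHull
a=np.linspace(0,2*np.pi,24)
ring=lambda x,y,r,z:np.c_[x+r*np.cos(a),y+r*np.sin(a),0*a+z]
def bb(n,p):
    q=proj(n,np.vstack([ring(*p,15,0)*0+ring(p[0],p[1],.015,.156),ring(p[0],p[1],.015,.107),ring(p[0],p[1],.019,.1)]));return q
M={n:arm.masks_of("marker_orange",n)[0]["pixels"] for n in CAL}
def f(p):
    r=[]
    for n in CAL:
        I=np.zeros((480*4,640*4),np.uint8);cv2.fillConvexPoly(I,cv2.convexHull(np.int32((bb(n,p)+.5)*4)),1)
        I=I.reshape(480,4,640,4).mean((1,3));r.append((I*M[n]).sum()/np.maximum(I,M[n]).sum())
    return r
best=max(((min(f(p)),sum(f(p)),p,f(p)) for p in[(x,yy) for x in np.arange(.65,.7,.003) for yy in np.arange(-.2,-.16,.003)]),key=lambda b:b[1]);print(best)
```

```text
tote [0.4396, -0.3051, 0.1423]
[[-0.4, 0.0], [0.4, -0.1]]
yellow [0.4051, -0.3081, 0.1471]
[[0.4, 0.1], [-0.3, 0.2], [-0.2, -1.1], [-0.3, -0.4], [-0.4, -1.5], [-0.5, 0.6]]
grey [0.4815, -0.3006, 0.1458]
[[-0.0, -0.2], [-1.1, -0.1], [0.3, -1.3], [-1.7, -0.1], [0.0, 2.6], [-1.2, -1.7], [0.7, -1.1]]
rack [0.448, 0.2917, 0.1249]
[[-0.0, 0.2], [0.5, -0.1], [-0.5, 0.1], [0.1, -0.4], [-0.1, 0.1], [0.1, 0.1], [0.2, -0.1], [0.7, -0.4], [-0.5, -0.9], [1.9, -0.4], [0.8, -1.0], [-0.5, -0.3], [-0.8, -0.1]]
spare [0.449, 0.2941, 0.1044]
[[-1.1, 0.8], [-3.2, -0.5], [1.3, 0.1], [1.7, -0.2]]
red [ 0.41121508 -0.35618711] [ 0.41026727 -0.35677365]
blue [ 0.48129754 -0.29986364] [ 0.47879586 -0.3012465 ]
orange [ 0.66877509 -0.17134067]
-0.05 [[ 0.41244649 -0.35754656  0.        ]] [[ 0.48874809 -0.35007503  0.        ]]
0 [[ 0.40511954 -0.30808631  0.        ]] [[ 0.48148164 -0.30060586  0.        ]]
0.05 [[ 0.3977926  -0.25862607  0.        ]] [[ 0.47421519 -0.25113669  0.        ]]
(np.float64(0.26963486048914914), np.float64(1.1536630460440522), (np.float64(0.659), np.float64(-0.173)), [np.float64(0.26963486048914914), np.float64(0.8840281855549031)])
```

Run:
```python
from h import *
a=np.linspace(0,2*np.pi,24)
ring=lambda p,r,z:np.c_[p[0]+r*np.cos(a),p[1]+r*np.sin(a),0*a+z]
def run(th,Q,xs,ys):
    M={}
    for n in CAL:
        d=arm.masks_of(th,n);M[n]=d[0]["pixels"] if d else None
    def f(p):
        r=[]
        for n in CAL:
            I=np.zeros((1920,2560),np.uint8);cv2.fillConvexPoly(I,cv2.convexHull(np.int32((proj(n,Q(p))+.5)*4)),1)
            I=I.reshape(480,4,640,4).mean((1,3));r.append((I*M[n]).sum()/np.maximum(I,M[n]).sum())
        return r
    R=[(f((x,y)),x,y) for x in xs for y in ys]
    for i in(0,1):b=max(R,key=lambda b:b[0][i]);print(th,list(CAL)[i],b)
    print(th,max(R,key=lambda b:sum(b[0])))
run("marker_orange",lambda p:np.vstack([ring(p,.015,.156),ring(p,.015,.107),ring(p,.019,.1)]),np.arange(.655,.69,.003),np.arange(-.19,-.16,.003))
run("brush_pot",lambda p:np.vstack([ring(p,.043,0),ring(p,.043,.095)]),np.arange(.665,.705,.003),np.arange(-.196,-.16,.003))
```

```text
marker_orange scene ([np.float64(0.7273147612992718), np.float64(0.14405719392314567)], np.float64(0.679), np.float64(-0.19))
marker_orange top ([np.float64(0.2579162410623085), np.float64(0.8840153076243744)], np.float64(0.658), np.float64(-0.172))
marker_orange ([np.float64(0.2579162410623085), np.float64(0.8840153076243744)], np.float64(0.658), np.float64(-0.172))
brush_pot scene ([np.float64(0.6363761531047777), np.float64(0.6437134253735584)], np.float64(0.683), np.float64(-0.175))
brush_pot top ([np.float64(0.6363761531047777), np.float64(0.6437134253735584)], np.float64(0.683), np.float64(-0.175))
brush_pot ([np.float64(0.6363761531047777), np.float64(0.6437134253735584)], np.float64(0.683), np.float64(-0.175))
```

Run:
```python
import cv2,numpy as np
t=cv2.imread("pics/top0.png")
c=cv2.resize(t[130:210,280:360],None,fx=7,fy=7,interpolation=cv2.INTER_CUBIC)
for i in range(0,80,10):
    cv2.putText(c,str(280+i),(i*7,12),0,.4,(255,255,255),1);cv2.putText(c,str(130+i),(0,i*7+4),0,.4,(255,255,255),1)
cv2.imwrite("pics/pot.png",c)
```

```text
(no output)
```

View pics/pot.png

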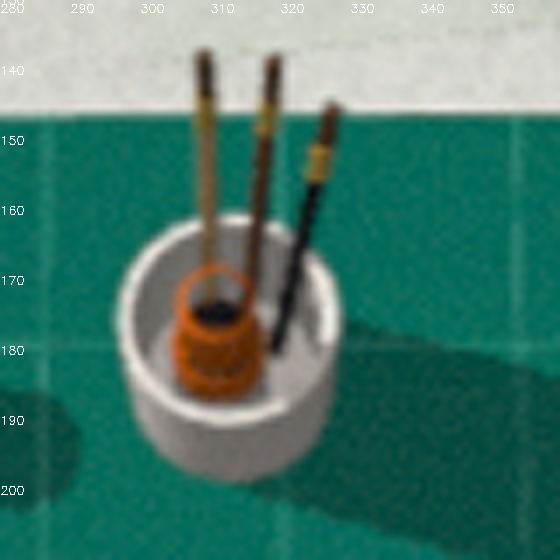

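Run:
```python
from h import *
print("pot",ray("top",(312.3,175.0),.095))
for r in(172.9,174.3):print(ray("top",(310.7,r),.156))
print(ray("scene",(388.1,218.4),.156),ray("scene",(388.5,219.5),.156))
# scene pot: bottom tile(635,598)->edge; rim ellipse centre tile (640-540,435-300)
print("pot scene",ray("scene",(365+101/4,210+133/4),.095))
```

```text
pot [ 0.68071293 -0.17466116]
[ 0.66776915 -0.17134908]
[ 0.66392117 -0.17134838]
[ 0.66877509 -0.17134067] [ 0.67128112 -0.17393568]
pot scene [ 0.68303016 -0.17918724]
```

Orange is at about (0.668,-0.171), with the pot axis at (0.681,-0.175). The brushes lean towards +x, so the present tool yaw already suits the grasp. Moving above it now.

Emit:
move_arm:
  deltas:
    - [20.5, -33.2, 0, 0, 0, 0]
    - [20.5, -33.2, 0, 0, 0, 0]
    - [20.5, -33.2, 0, 0, 0, 0]
    - [20.5, -33.2, 0, 0, 0, 0]
    - [20.5, -33.2, 0, 0, 0, 0]
  claw: 80

```text
t: 2.57
eef_pos: [0.2575, 0.4894, 0.4047]
ee_rot: [-3.141, -0.0, -0.23]
force: [0.4, -0.0, -0.3]
width: 0.0623
```

Emit:
move_arm:
  deltas:
    - [20.5, -33.2, 0, 0, 0, 0]
    - [20.5, -33.2, 0, 0, 0, 0]
    - [20.5, -33.2, 0, 0, 0, 0]
    - [20.5, -33.2, 0, 0, 0, 0]
    - [20.5, -33.2, 0, 0, 0, 0]

```text
t: 2.98
eef_pos: [0.3599, 0.3232, 0.4051]
ee_rot: [-3.141, -0.0, -0.23]
force: [1.1, 0.6, 0.9]
width: 0.0601
```

Emit:
move_arm:
  deltas:
    - [20.5, -33.2, 0, 0, 0, 0]
    - [20.5, -33.2, 0, 0, 0, 0]
    - [20.5, -33.2, 0, 0, 0, 0]
    - [20.5, -33.2, 0, 0, 0, 0]
    - [20.5, -33.2, 0, 0, 0, 0]

```text
t: 3.4
eef_pos: [0.4624, 0.1572, 0.4052]
ee_rot: [-3.141, -0.001, -0.23]
force: [0.8, 0.8, 0.3]
width: 0.0602
```

Emit:
move_arm:
  deltas:
    - [20.5, -33.2, 0, 0, 0, 0]
    - [20.5, -33.2, 0, 0, 0, 0]
    - [20.5, -33.2, 0, 0, 0, 0]
    - [20.5, -33.2, 0, 0, 0, 0]
    - [20.5, -33.2, 0, 0, 0, 0]

```text
t: 3.82
eef_pos: [0.5651, -0.0089, 0.405]
ee_rot: [-3.141, -0.001, -0.231]
force: [0.7, 0.9, 0.4]
width: 0.0598
```

Emit:
move_arm:
  deltas:
    - [20.5, -33.2, 0, 0, 0, 0]
    - [20.5, -33.2, 0, 0, 0, 0]
    - [20.5, -33.2, 0, 0, 0, 0]
    - [20.5, -33.2, 0, 0, 0, 0]
    - [20, -32, 0, 0, 0, 0]

```text
t: 4.23
eef_pos: [0.6672, -0.1738, 0.4046]
ee_rot: [3.142, -0.0, -0.231]
force: [-0.2, 0.6, 1.0]
width: 0.0599
```

Emit:
move_arm:
  deltas:
    - [0, 0, -10, 0, 0, 0]
    - [0, 0, -10, 0, 0, 0]
    - [0, 0, -10, 0, 0, 0]
    - [0, 0, 0, 0, 0, 0]
    - [0, 0, 0, 0, 0, 0]

```text
t: 4.65
eef_pos: [0.666, -0.1707, 0.3742]
ee_rot: [3.141, 0.001, -0.23]
force: [-0.2, 0.5, 0.5]
width: 0.0603
```

Emit:
move_arm:
  deltas:
    - [1, 0, -20, 0, 0, 0]
    - [1, 0, -20, 0, 0, 0]
    - [0, 0, -20, 0, 0, 0]
    - [0, 0, -18, 0, 0, 0]
    - [0, 0, 0, 0, 0, 0]

```text
t: 5.07
eef_pos: [0.6672, -0.1705, 0.2937]
ee_rot: [3.141, 0.005, -0.23]
force: [-0.9, 0.6, -0.2]
width: 0.0601
```

Emit:
move_arm:
  deltas:
    - [0, 0, 0, 0, 0, 0]
    - [0, 0, 0, 0, 0, 0]
    - [0, 0, 0, 0, 0, 0]
    - [0, 0, 0, 0, 0, 0]
    - [0, 0, 0, 0, 0, 0]
  claw: 255
  squeeze: 25

```text
t: 5.48
eef_pos: [0.6686, -0.1717, 0.2979]
ee_rot: [-3.141, -0.002, -0.231]
force: [0.1, -0.3, -0.1]
width: 0.0325
```

Emit:
move_arm:
  deltas:
    - [0, 0, 5, 0, 0, 0]
    - [0, 0, 20, 0, 0, 0]
    - [0, 0, 20, 0, 0, 0]
    - [0, 0, 20, 0, 0, 0]
    - [0, 0, 20, 0, 0, 0]

```text
t: 5.9
eef_pos: [0.6683, -0.1718, 0.383]
ee_rot: [3.142, 0.0, -0.231]
force: [0.7, 0.1, -1.3]
width: 0.0295
```

Emit:
move_arm:
  deltas:
    - [0, 0, 25, 0, 0, 0]
    - [0, 0, 10, 0, 0, 0]
    - [0, 0, 0, 0, 0, 0]
    - [0, 0, 0, 0, 0, 0]
    - [0, 0, 0, 0, 0, 0]

```text
t: 6.32
eef_pos: [0.668, -0.1716, 0.415]
ee_rot: [-3.141, 0.002, -0.231]
force: [-0.1, -0.4, -1.3]
width: 0.0295
```

Run:
```python
from h import *
s=arm.get_state();print(s["q"].round(2),s["eef_pos"].round(4),s["force"].round(1),s["width"])
a=arm.grab_frame("scene")[:,:,::-1];b=arm.grab_frame("top")[:,:,::-1]
cv2.imwrite("pics/s1.png",a);cv2.imwrite("pics/t1.png",b)
W=np.hstack([cv2.resize(a[150:300,330:430],None,fx=4,fy=4),cv2.resize(b[100:250,260:360],None,fx=4,fy=4)])
cv2.imwrite("pics/m3.png",W)
```

```text
[ 0.03  0.38  0.06 -0.   -1.26  1.31] [ 0.668  -0.1716  0.415 ] [-0.1 -0.4 -1.3] 0.029454313834037227
```

View pics/m3.png

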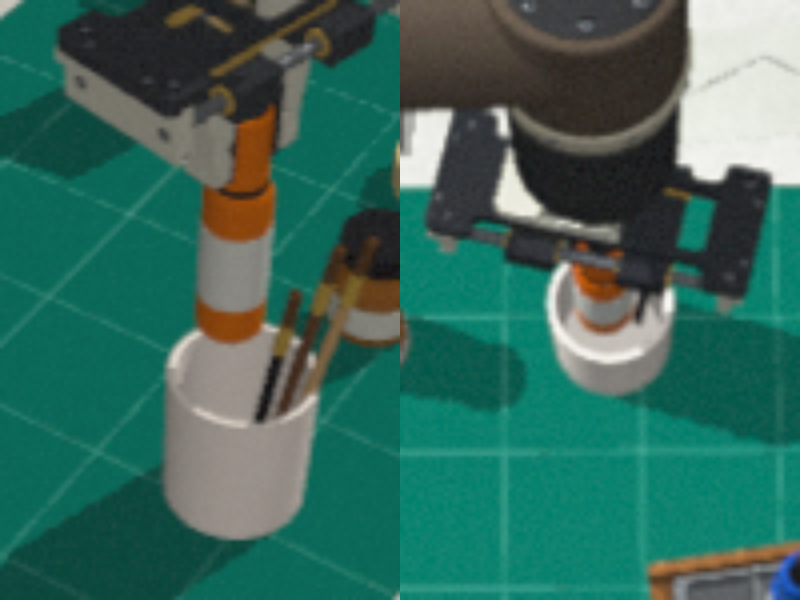

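Orange is held upright, with its foot at (388,230) in the scene view and clear of the pot. I'll check how the marker sits in the hand.

Run:
```python
from h import *
print(ray("scene",(387.6,230.2),.123),ray("top",(310.4,179.8),.123), proj("top",[.668,-.1716,.123]),proj("scene",[.668,-.1716,.123]))
```

```text
[ 0.67050358 -0.17262422] [ 0.65870937 -0.16997019] [[311.00734035 176.47436321]] [[386.85088387 229.50360401]]
```

Emit:
move_arm:
  deltas:
    - [-27, -8.7, 0, 0, 0, 0]
    - [-27, -8.7, 0, 0, 0, 0]
    - [-27, -8.7, 0, 0, 0, 0]
    - [-27, -8.7, 0, 0, 0, 0]
    - [-27, -8.7, 0, 0, 0, 0]

```text
t: 6.83
eef_pos: [0.532, -0.2155, 0.4154]
ee_rot: [3.141, 0.002, -0.231]
force: [0.8, -0.1, -0.9]
width: 0.0292
```

Emit:
move_arm:
  deltas:
    - [-27, -8.7, 0, 0, 0, 0]
    - [-27, -8.7, 0, 0, 0, 0]
    - [-27, -8.7, 0, 0, 0, 0]
    - [-27, -8.7, 0, 0, 0, 0]
    - [-27, -8.7, 0, 0, 0, 0]

```text
t: 7.25
eef_pos: [0.3969, -0.2589, 0.4157]
ee_rot: [-3.142, 0.002, -0.231]
force: [-0.2, 1.0, -1.1]
width: 0.0296
```

Emit:
move_arm:
  deltas:
    - [0, 0, -20, 0, 0, 0]
    - [0, 0, -20, 0, 0, 0]
    - [0, 0, -20, 0, 0, 0]
    - [0, 0, 0, 0, 0, 0]
    - [0, 0, 0, 0, 0, 0]

```text
t: 7.67
eef_pos: [0.398, -0.2587, 0.3557]
ee_rot: [3.141, 0.003, -0.231]
force: [1.3, 1.2, 0.2]
width: 0.0295
```

Run:
```python
from h import *
s=arm.get_state();print(s["eef_pos"].round(4),s["force"].round(1),s["width"])
a=arm.grab_frame("scene")[:,:,::-1];b=arm.grab_frame("top")[:,:,::-1]
cv2.imwrite("pics/s2.png",a);cv2.imwrite("pics/t2.png",b)
W=np.hstack([cv2.resize(a[195:295,220:320],None,fx=4,fy=4,interpolation=2),cv2.resize(b[215:315,310:410],None,fx=4,fy=4,interpolation=2)])
cv2.imwrite("pics/m4.png",W)
```

```text
[ 0.398  -0.2587  0.3557] [1.3 1.2 0.2] 0.029536048610300174
```

View pics/m4.png

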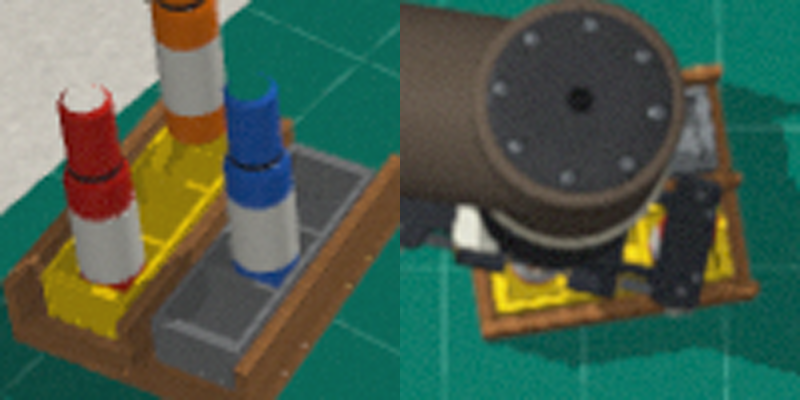

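Orange's foot is centred over the far (+y) yellow compartment at about (195,148) in the crop. Lowering it.

Emit:
move_arm:
  deltas:
    - [0, 0, -8, 0, 0, 0]
    - [0, 0, -8, 0, 0, 0]
    - [0, 0, -8, 0, 0, 0]
    - [0, 0, -8, 0, 0, 0]
    - [0, 0, -8, 0, 0, 0]

```text
t: 8.18
eef_pos: [0.3983, -0.2587, 0.3157]
ee_rot: [-3.142, 0.0, -0.231]
force: [0.9, 0.2, -1.3]
width: 0.0293
```

Emit:
move_arm:
  deltas:
    - [0, 0, -3, 0, 0, 0]
    - [0, 0, -3, 0, 0, 0]
    - [0, 0, -1, 0, 0, 0]
    - [0, 0, 0, 0, 0, 0]
    - [0, 0, 0, 0, 0, 0]

```text
t: 8.6
eef_pos: [0.3986, -0.2588, 0.3099]
ee_rot: [3.142, -0.0, -0.231]
force: [0.7, 0.6, -0.2]
width: 0.0297
```

Emit:
move_arm:
  deltas:
    - [0, 0, -1, 0, 0, 0]
    - [0, 0, 0, 0, 0, 0]
    - [0, 0, 0, 0, 0, 0]
    - [0, 0, 0, 0, 0, 0]
    - [0, 0, 0, 0, 0, 0]

```text
t: 9.02
eef_pos: [0.3984, -0.2587, 0.3088]
ee_rot: [-3.142, -0.0, -0.231]
force: [-0.9, 0.7, -1.2]
width: 0.0296
```

Emit:
move_arm:
  deltas:
    - [0, 0, 0, 0, 0, 0]
    - [0, 0, 0, 0, 0, 0]
    - [0, 0, 0, 0, 0, 0]
    - [0, 0, 10, 0, 0, 0]
    - [0, 0, 25, 0, 0, 0]
  claw: 100

```text
t: 9.43
eef_pos: [0.3974, -0.2584, 0.3413]
ee_rot: [-3.141, 0.006, -0.231]
force: [0.8, 0.2, -0.3]
width: 0.0526
```

Emit:
move_arm:
  deltas:
    - [0, 0, 25, 0, 0, 0]
    - [0, 0, 25, 0, 0, -6]
    - [8, -4, 0, 0, 0, -7]
    - [8, -4, 0, 0, 0, -7]
    - [8, -4, 0, 0, 0, -7]
  claw: 80

```text
t: 9.85
eef_pos: [0.4227, -0.2708, 0.3945]
ee_rot: [-3.141, -0.002, -0.708]
force: [0.4, -0.3, 0.0]
width: 0.0602
```

Emit:
move_arm:
  deltas:
    - [8, -4, 0, 0, 0, -7]
    - [8, -4, 0, 0, 0, -7]
    - [8, -4, 0, 0, 0, -7]
    - [9, -5, 0, 0, 0, -7]
    - [8, -4, 0, 0, 0, -6]

```text
t: 10.27
eef_pos: [0.4639, -0.292, 0.3936]
ee_rot: [3.142, -0.0, -1.302]
force: [0.3, -1.1, 0.0]
width: 0.0599
```

Emit:
move_arm:
  deltas:
    - [8, -4, 0, 0, 0, -4]
    - [8, -5, 0, 0, 0, -3.4]
    - [0, 0, 0, 0, 0, 0]
    - [0, 0, 0, 0, 0, 0]
    - [0, 0, 0, 0, 0, 0]

```text
t: 10.68
eef_pos: [0.479, -0.3006, 0.3935]
ee_rot: [3.141, 0.0, -1.423]
force: [0.0, -0.7, -0.0]
width: 0.06
```

Run:
```python
from h import *
s=arm.get_state();print(s["q"].round(2),s["eef_pos"].round(4),s["ee_rot"].round(3),s["force"].round(1),s["width"])
a=arm.grab_frame("scene")[:,:,::-1];cv2.imwrite("pics/s3.png",a)
cv2.imwrite("pics/m5.png",cv2.resize(a[170:300,200:340],None,fx=4,fy=4,interpolation=2))
```

```text
[-0.21  0.19 -0.25 -0.   -1.13  0.36] [ 0.479  -0.3006  0.3935] [ 3.141  0.    -1.423] [ 0.  -0.7 -0. ] 0.060003476368712366
```

View pics/m5.png

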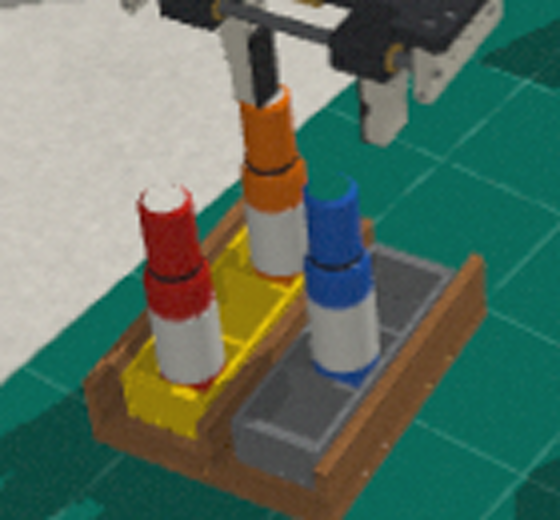

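Orange stands upright in the far yellow compartment at about (275,230), and the gripper is over blue at (335,280). Picking up blue.

Emit:
move_arm:
  deltas:
    - [0.5, 0, -20, 0, 0, 0]
    - [0, 0, -25, 0, 0, 0]
    - [0, 0, -25, 0, 0, 0]
    - [0, 0, -16, 0, 0, 0]
    - [0, 0, 0, 0, 0, 0]

```text
t: 11.15
eef_pos: [0.4783, -0.3, 0.3044]
ee_rot: [3.137, 0.003, -1.424]
force: [-0.4, 0.7, 0.0]
width: 0.0605
```

Emit:
move_arm:
  deltas:
    - [0, 0, 0, 0, 0, 0]
    - [0, 0, 0, 0, 0, 0]
    - [0, 0, 0, 0, 0, 0]
    - [0, 0, 0, 0, 0, 0]
    - [0, 0, 0, 0, 0, 0]
  claw: 255
  squeeze: 25

```text
t: 11.57
eef_pos: [0.4801, -0.3008, 0.3087]
ee_rot: [-3.14, -0.001, -1.424]
force: [-0.4, 0.2, 0.1]
width: 0.0324
```

Emit:
move_arm:
  deltas:
    - [0, 0, 5, 0, 0, 0]
    - [0, 0, 15, 0, 0, 0]
    - [0, 0, 20, 0, 0, 0]
    - [0, 0, 10, 0, 0, 0]
    - [0, 0, 0, 0, 0, 0]

```text
t: 11.98
eef_pos: [0.4806, -0.301, 0.3606]
ee_rot: [-3.137, -0.002, -1.424]
force: [0.6, -0.4, -1.0]
width: 0.0291
```

Emit:
move_arm:
  deltas:
    - [-15, -1.4, 0, 0, 0, 0]
    - [-20, -2, 0, 0, 0, 0]
    - [-20, -2, 0, 0, 0, 0]
    - [-20, -1.6, 0, 0, 0, 0]
    - [0, 0, 0, 0, 0, 0]

```text
t: 12.4
eef_pos: [0.4016, -0.3075, 0.3569]
ee_rot: [3.14, 0.002, -1.426]
force: [-0.2, 1.4, -1.8]
width: 0.0296
```

Emit:
move_arm:
  deltas:
    - [0, 0, -4, 0, 0, 0]
    - [0, 0, -8, 0, 0, 0]
    - [0, 0, -8, 0, 0, 0]
    - [0, 0, -8, 0, 0, 0]
    - [0, 0, 0, 0, 0, 0]

```text
t: 12.82
eef_pos: [0.4047, -0.3073, 0.327]
ee_rot: [3.138, 0.002, -1.425]
force: [-1.5, 0.6, -1.8]
width: 0.0294
```

Emit:
move_arm:
  deltas:
    - [0, 0, -6, 0, 0, 0]
    - [0, 0, -6, 0, 0, 0]
    - [0, 0, -4, 0, 0, 0]
    - [0, 0, -2, 0, 0, 0]
    - [0, 0, 0, 0, 0, 0]

```text
t: 13.23
eef_pos: [0.4048, -0.3077, 0.3111]
ee_rot: [3.141, 0.0, -1.425]
force: [0.5, 0.4, -0.5]
width: 0.0289
```

Emit:
move_arm:
  deltas:
    - [0, 0, -1, 0, 0, 0]
    - [0, 0, 0, 0, 0, 0]
    - [0, 0, 0, 0, 0, 0]
    - [0, 0, 0, 0, 0, 0]
    - [0, 0, 0, 0, 0, 0]

```text
t: 13.65
eef_pos: [0.405, -0.3077, 0.3109]
ee_rot: [-3.141, -0.0, -1.425]
force: [-0.0, -0.3, -1.6]
width: 0.0298
```

Emit:
move_arm:
  deltas:
    - [0, 0, -1, 0, 0, 0]
    - [0, 0, -1, 0, 0, 0]
    - [0, 0, 0, 0, 0, 0]
    - [0, 0, 0, 0, 0, 0]
    - [0, 0, 0, 0, 0, 0]

```text
t: 14.07
eef_pos: [0.4051, -0.3078, 0.3091]
ee_rot: [-3.141, -0.001, -1.424]
force: [-0.3, 0.1, 5.4]
width: 0.0291
```

Emit:
move_arm:
  deltas:
    - [0, 0, 0, 0, 0, 0]
    - [0, 0, 0, 0, 0, 0]
    - [0, 0, 0, 0, 0, 0]
    - [0, 0, 10, 0, 0, 0]
    - [0, 0, 25, 0, 0, 0]
  claw: 100

```text
t: 14.48
eef_pos: [0.4039, -0.3072, 0.3414]
ee_rot: [3.136, 0.003, -1.425]
force: [0.3, -0.3, -0.6]
width: 0.0517
```

Emit:
move_arm:
  deltas:
    - [0, 0, 25, 0, 0, 0]
    - [0, 0, 15, 0, 0, 7]
    - [5, 6, 0, 0, 0, 7]
    - [5, 7, 0, 0, 0, 7]
    - [5, 7, 0, 0, 0, 7]
  claw: 139

```text
t: 14.9
eef_pos: [0.4199, -0.2876, 0.3848]
ee_rot: [-3.141, -0.001, -0.93]
force: [-0.4, -0.2, -0.1]
width: 0.0403
```

Emit:
move_arm:
  deltas:
    - [5, 7, 0, 0, 0, 7]
    - [5, 7, 0, 0, 0, 7]
    - [5, 7, 0, 0, 0, 7]
    - [5, 7, 0, 0, 0, 7]
    - [5, 7, 0, 0, 0, 7]

```text
t: 15.32
eef_pos: [0.4451, -0.2524, 0.3843]
ee_rot: [-3.142, -0.0, -0.319]
force: [-0.0, 0.3, 0.5]
width: 0.0398
```

Emit:
move_arm:
  deltas:
    - [5, 7, 0, 0, 0, 7]
    - [5, 7, 0, 0, 0, 7]
    - [5, 7, 0, 0, 0, 7]
    - [5, 7, 0, 0, 0, 6]
    - [5, 0, 0, 0, 0, 0]

```text
t: 15.73
eef_pos: [0.4701, -0.224, 0.3844]
ee_rot: [3.142, -0.001, 0.152]
force: [-0.6, -0.1, -0.7]
width: 0.0402
```

Run:
```python
from h import *
s=arm.get_state();print(s["q"].round(2),s["eef_pos"].round(4),s["ee_rot"].round(3),s["force"].round(1),s["width"])
a=arm.grab_frame("scene")[:,:,::-1];cv2.imwrite("pics/s4.png",a);b=arm.grab_frame("top")[:,:,::-1];cv2.imwrite("pics/t4.png",b)
p=cv2.resize(a[180:290,215:325],(400,400),interpolation=2)
def T(im,x,y):
    c=cv2.resize(im[y:y+48,x:x+80],None,fx=10,fy=10,interpolation=2);c=c[:, :]
    return c
t=cv2.imread("pics/top0.png");c=cv2.resize(t[230:290,95:195],None,fx=8,fy=8,interpolation=2)[:, :800]
q=cv2.resize(a[175:290,215:345],None,fx=0.9,fy=.9)
W=np.zeros((600,800,3),np.uint8);W[:480]=cv2.resize(t[230:290,95:195],(800,480),interpolation=2)
W=np.vstack([W[:340*1+100],np.zeros((0,800,3),np.uint8)])
cv2.imwrite("pics/m6.png",W)
z=np.hstack([p,cv2.resize(a[90:170,370:450],(400,400),interpolation=2)]);cv2.imwrite("pics/m7.png",z)
```

```text
[-0.07  0.12 -0.36 -0.   -1.1   1.79] [ 0.4701 -0.224   0.3844] [ 3.142e+00 -1.000e-03  1.520e-01] [-0.6 -0.1 -0.7] 0.04017920098445589
```

View pics/m6.png

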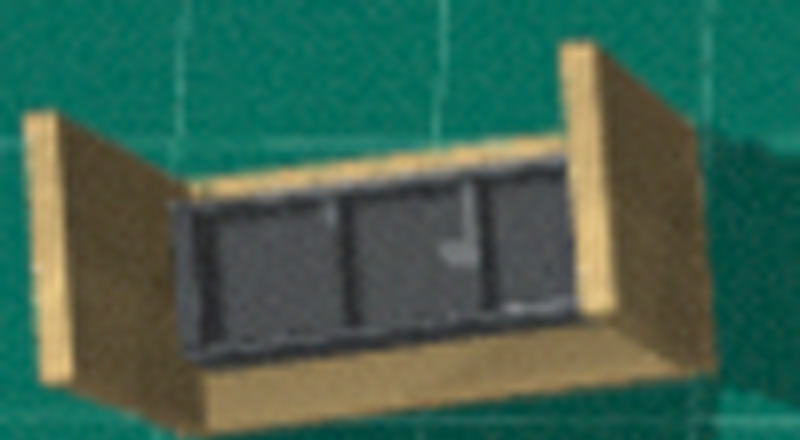

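View pics/m7.png

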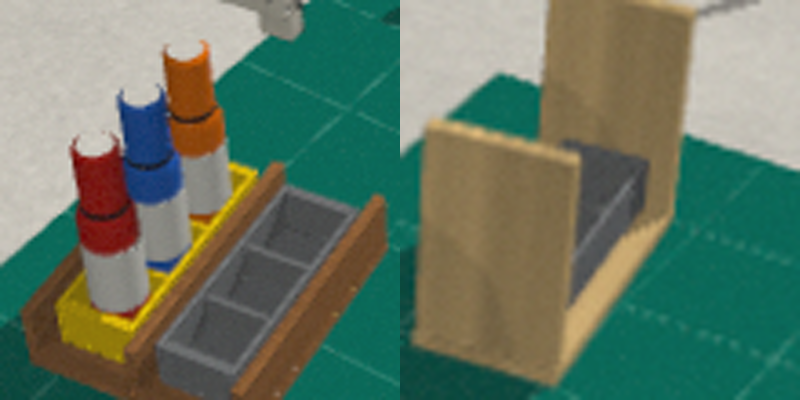

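Run:
```python
from fit1 import *
print("-----")
G=lambda u,v:np.array([215+u/3.636-.4,180+v/3.636-.4])
E_=lambda u,v:np.array([95+(u+.5)/8-.5,230+(v+.5)/8-.5])
F=lambda u,v:np.array([370+(u+.5)/5-.5,90+(v+.5)/5-.5])
gs=[("scene",[-28,81,48],G(285,187)),("scene",[28,81,48],G(358,210)),("scene",[-28,-81,48],G(158,347)),("scene",[28,-81,48],G(233,370))]
sp=[("top",[28,81,50],E_(172,203)),("top",[-28,81,50],E_(187,343)),("top",[0,27,43],E_(337,262)),("top",[0,-23,43],E_(475,250)),("top",[28,0,50],E_(383,181)),("top",[28,-60,50],E_(555,161))]
ss=[("scene",[28,81,50],F(248,160)),("scene",[-28,81,50],F(165,142)),("scene",[28,81,10],F(245,206))]
for o in(gs,sp,ss,sp+ss):
    p,r=fit(o,[.45,0,.12]);print(np.round(p,4),np.round(r,1).tolist())
print("rack local of spare")
p,_=fit(sp,[.45,.29,.12]);d=p[:2]-P["rack"][:2];c,s=np.cos(P["rack"][2]),np.sin(P["rack"][2]);print(c*d[0]+s*d[1],-s*d[0]+c*d[1],p[2]-P["rack"][2])
```

```text
tote [0.4396, -0.3051, 0.1423]
[[-0.4, 0.0], [0.4, -0.1]]
yellow [0.4051, -0.3081, 0.1471]
[[0.4, 0.1], [-0.3, 0.2], [-0.2, -1.1], [-0.3, -0.4], [-0.4, -1.5], [-0.5, 0.6]]
grey [0.4815, -0.3006, 0.1458]
[[-0.0, -0.2], [-1.1, -0.1], [0.3, -1.3], [-1.7, -0.1], [0.0, 2.6], [-1.2, -1.7], [0.7, -1.1]]
rack [0.448, 0.2917, 0.1249]
[[-0.0, 0.2], [0.5, -0.1], [-0.5, 0.1], [0.1, -0.4], [-0.1, 0.1], [0.1, 0.1], [0.2, -0.1], [0.7, -0.4], [-0.5, -0.9], [1.9, -0.4], [0.8, -1.0], [-0.5, -0.3], [-0.8, -0.1]]
spare [0.449, 0.2941, 0.1044]
[[-1.1, 0.8], [-3.2, -0.5], [1.3, 0.1], [1.7, -0.2]]
-----
[ 0.4834 -0.3029  0.1417] [[-0.1, -1.0], [0.4, -0.4], [-0.8, -0.1], [0.3, 1.9]]
[0.4501 0.292  0.1053] [[0.2, -0.4], [-0.8, 1.8], [-0.7, 0.4], [-0.7, 0.1], [1.6, -0.7], [1.0, -0.5]]
[0.4645 0.2894 0.2599] [[0.6, -0.7], [-0.6, -0.3], [0.0, 1.2]]
[0.4502 0.2917 0.1056] [[0.3, -0.5], [-0.7, 1.8], [-0.6, 0.4], [-0.6, 0.0], [1.7, -0.7], [1.1, -0.5], [0.3, -0.8], [-0.0, -1.8], [-0.3, 1.1]]
rack local of spare
0.0020403954035354273 7.265208260815923e-05 -0.01960863743550717
```

All three markers stand upright in the yellow tray. In the crop the grey tray is empty at (255,280) and the spare sits centred in the rack. Next I take the grey tray by its +y end wall.

Emit:
move_arm:
  deltas:
    - [1, -1, -25, 0, 0, 0]
    - [0, 0, -35, 0, 0, 0]
    - [0, 0, -35, 0, 0, 0]
    - [0, 0, -30, 0, 0, 0]
    - [0, 0, -15, 0, 0, 0]

```text
t: 16.25
eef_pos: [0.4693, -0.226, 0.2404]
ee_rot: [-3.14, 0.004, 0.141]
force: [-0.9, 0.6, -1.0]
width: 0.0397
```

Emit:
move_arm:
  deltas:
    - [0, 0, -12, 0, 0, 0]
    - [0, 0, -12, 0, 0, 0]
    - [0, 0, -12, 0, 0, 0]
    - [0, 0, -8, 0, 0, 0]
    - [0, 0, 0, 0, 0, 0]

```text
t: 16.67
eef_pos: [0.4702, -0.226, 0.1982]
ee_rot: [-3.141, 0.003, 0.143]
force: [0.3, -0.1, 0.8]
width: 0.0399
```

Emit:
move_arm:
  deltas:
    - [0, 0, 0, 0, 0, 0]
    - [0, 0, 0, 0, 0, 0]
    - [0, 0, 0, 0, 0, 0]
    - [0, 0, 0, 0, 0, 0]
    - [0, 0, 0, 0, 0, 0]
  claw: 255
  squeeze: 20

```text
t: 17.08
eef_pos: [0.4711, -0.2258, 0.2002]
ee_rot: [3.141, -0.001, 0.146]
force: [-0.1, 0.0, -0.5]
width: 0.0125
```

Emit:
move_arm:
  deltas:
    - [0, 0, 0, 0, 0, 0]
    - [0, 0, 0, 0, 0, 0]
    - [0, 0, 0, 0, 0, 0]
    - [0, 0, 0, 0, 0, 0]
    - [0, 0, 0, 0, 0, 0]
  squeeze: 55

```text
t: 17.5
eef_pos: [0.4711, -0.2257, 0.2001]
ee_rot: [3.141, -0.001, 0.146]
force: [-0.6, 1.8, 5.8]
width: 0.0076
```

Emit:
move_arm:
  deltas:
    - [0, 0, 4, 0, 0, 0]
    - [0, 0, 8, 0, 0, 0]
    - [0, 0, 8, 0, 0, 0]
    - [0, 0, 10, 0, 0, 0]
    - [0, 0, 10, 0, 0, 0]

```text
t: 17.92
eef_pos: [0.4709, -0.2257, 0.2408]
ee_rot: [3.142, -0.0, 0.146]
force: [-0.1, -0.0, -1.3]
width: 0.0078
```

Emit:
move_arm:
  deltas:
    - [0, 0, 10, 0, 0, 0]
    - [0, 0, 15, 0, 0, 0]
    - [0, 0, 15, 0, 0, 0]
    - [0, 0, 15, 0, 0, 0]
    - [0, 0, 0, 0, 0, 0]

```text
t: 18.33
eef_pos: [0.4719, -0.226, 0.2984]
ee_rot: [3.14, -0.005, 0.147]
force: [0.8, -0.4, -1.7]
width: 0.0077
```

Run:
```python
from h import *
s=arm.get_state();print(s["q"].round(2),s["eef_pos"].round(4),s["ee_rot"].round(3),s["force"].round(1),s["moment"].round(2),s["width"])
for n in CAL:
    cv2.imwrite(f"pics/{n}5.png",arm.grab_frame(n)[:,:,::-1])
    for t in("tray_grey","tray_yellow","marker_red","marker_blue","marker_orange"):print(n,t,[(np.round(d["xy"]),round(d["score"],2)) for d in arm.spot_in(t,n)][:3])
a=cv2.imread("pics/scene5.png")
```

```text
[-0.07  0.21 -0.47  0.   -0.89  1.79] [ 0.4719 -0.226   0.2984] [ 3.14  -0.005  0.147] [ 0.8 -0.4 -1.7] [-0.02 -0.12 -0.01] 0.0076807075247046505
scene tray_grey [(array([280., 235.]), 0.8), (array([119., 355.]), 0.56)]
scene tray_yellow [(array([239., 271.]), 0.54)]
scene marker_red [(array([245., 248.]), 0.87)]
scene marker_blue [(array([449., 196.]), 0.47)]
scene marker_orange [(array([265., 218.]), 0.54)]
top tray_grey [(array([377., 242.]), 0.74), (array([503., 298.]), 0.61)]
top tray_yellow [(array([354., 282.]), 0.95)]
top marker_red [(array([377., 274.]), 0.55)]
top marker_blue [(array([362., 274.]), 0.59), (array([379., 242.]), 0.17)]
top marker_orange [(array([346., 278.]), 0.49)]
```

Emit:
move_arm:
  deltas:
    - [2, 20, 0, 0, 0, 0]
    - [3, 35, 0, 0, 0, -1]
    - [3, 35, 0, 0, 0, -1]
    - [3, 35, 0, 0, 0, 0]
    - [3, 35, 0, 0, 0, 0]

```text
t: 19.35
eef_pos: [0.4848, -0.0643, 0.2947]
ee_rot: [3.142, -0.0, 0.111]
force: [0.9, 0.1, -0.6]
width: 0.0077
```

Emit:
move_arm:
  deltas:
    - [3, 35, 0, 0, 0, 0]
    - [3, 35, 0, 0, 0, 0]
    - [0, 22, 0, 0, 0, 0]
    - [0, 10, 0, 0, 0, 0]
    - [0, 0, 0, 0, 0, 0]

```text
t: 19.77
eef_pos: [0.4911, 0.0381, 0.2947]
ee_rot: [-3.141, -0.0, 0.114]
force: [-0.5, -0.1, -1.2]
width: 0.0078
```

Emit:
move_arm:
  deltas:
    - [0, 0, -20, 0, 0, 0]
    - [0, 0, -25, 0, 0, 0]
    - [0, 0, -25, 0, 0, 0]
    - [0, 0, -15, 0, 0, 0]
    - [0, 0, 0, 0, 0, 0]

```text
t: 20.18
eef_pos: [0.4895, 0.0347, 0.2067]
ee_rot: [3.14, 0.006, 0.11]
force: [-0.5, 0.6, -0.8]
width: 0.0076
```

Emit:
move_arm:
  deltas:
    - [0, 0, -6, 0, 0, 0]
    - [0, 0, -5, 0, 0, 0]
    - [0, 0, -3, 0, 0, 0]
    - [0, 0, 0, 0, 0, 0]
    - [0, 0, 0, 0, 0, 0]

```text
t: 20.6
eef_pos: [0.4911, 0.0363, 0.1961]
ee_rot: [-3.141, -0.001, 0.111]
force: [1.0, -1.4, -1.0]
width: 0.0076
```

Emit:
move_arm:
  deltas:
    - [0, 0, -2, 0, 0, 0]
    - [0, 0, -1, 0, 0, 0]
    - [0, 0, 0, 0, 0, 0]
    - [0, 0, 0, 0, 0, 0]
    - [0, 0, 0, 0, 0, 0]

```text
t: 21.02
eef_pos: [0.4909, 0.0363, 0.1928]
ee_rot: [-3.142, -0.0, 0.111]
force: [0.3, 0.3, -0.9]
width: 0.0073
```

Emit:
move_arm:
  deltas:
    - [0, 0, -1, 0, 0, 0]
    - [0, 0, -1, 0, 0, 0]
    - [0, 0, 0, 0, 0, 0]
    - [0, 0, 0, 0, 0, 0]
    - [0, 0, 0, 0, 0, 0]

```text
t: 21.43
eef_pos: [0.491, 0.0364, 0.192]
ee_rot: [3.142, -0.001, 0.112]
force: [-5.9, 0.7, 18.3]
width: 0.0077
```

Emit:
move_arm:
  deltas:
    - [0, 0, 1, 0, 0, 0]
    - [0, 0, 0, 0, 0, 0]
    - [0, 0, 0, 0, 0, 0]
    - [0, 0, 0, 0, 0, 0]
    - [0, 0, 5, 0, 0, 0]
  claw: 139

```text
t: 21.85
eef_pos: [0.4906, 0.0361, 0.1959]
ee_rot: [3.141, 0.002, 0.111]
force: [0.4, 0.7, 0.9]
width: 0.0351
```

Emit:
move_arm:
  deltas:
    - [0, 0, 20, 0, 0, 0]
    - [0, 0, 25, 0, 0, 0]
    - [0, 0, 25, 0, 0, 0]
    - [1, -6, 0, 0, 0, -7]
    - [1, -7, 0, 0, 0, -7]

```text
t: 22.27
eef_pos: [0.4935, 0.0236, 0.2687]
ee_rot: [-3.14, -0.003, -0.137]
force: [-0.4, -0.4, 0.3]
width: 0.0397
```

Emit:
move_arm:
  deltas:
    - [1, -7, 0, 0, 0, -7]
    - [1, -7, 0, 0, 0, -7]
    - [1, -7, 0, 0, 0, -7]
    - [1, -7, 0, 0, 0, -7]
    - [1, -7, 0, 0, 0, -7]
  claw: 0

```text
t: 22.68
eef_pos: [0.4979, -0.0121, 0.2669]
ee_rot: [3.141, 0.0, -0.75]
force: [-0.2, -0.3, 0.0]
width: 0.068
```

Emit:
move_arm:
  deltas:
    - [1, -7, 0, 0, 0, -7]
    - [0.6, -7, 0, 0, 0, -7]
    - [0, -7, 0, 0, 0, -7]
    - [0, -7.5, 0, 0, 0, -7]
    - [0, 0, 0, 0, 0, -7]

```text
t: 23.1
eef_pos: [0.4994, -0.0411, 0.2668]
ee_rot: [3.141, -0.0, -1.362]
force: [0.3, -0.4, -0.2]
width: 0.0875
```

Emit:
move_arm:
  deltas:
    - [0, 0, 0, 0, 0, -6]
    - [0, 0, 0, 0, 0, 0]
    - [0, 0, 0, 0, 0, 0]
    - [0, 0, 0, 0, 0, 0]
    - [0, 0, 0, 0, 0, 0]

```text
t: 23.52
eef_pos: [0.4995, -0.0401, 0.2667]
ee_rot: [-3.142, 0.0, -1.457]
force: [0.1, 0.1, -0.1]
width: 0.0878
```

Run:
```python
from h import *
s=arm.get_state();print(s["q"].round(2),s["eef_pos"].round(4),s["ee_rot"].round(3),s["force"].round(1),s["width"])
a=arm.grab_frame("scene")[:,:,::-1];cv2.imwrite("pics/s6.png",a);b=arm.grab_frame("top")[:,:,::-1]
cv2.imwrite("pics/m8.png",np.hstack([cv2.resize(a[100:300,220:440],(440,400)),cv2.resize(b[180:320,200:326],(360,400))]))
```

```text
[ 0.31  0.21 -0.55 -0.   -0.81 -0.2 ] [ 0.4995 -0.0401  0.2667] [-3.142  0.    -1.457] [ 0.1  0.1 -0.1] 0.08779647248711159
```

View pics/m8.png

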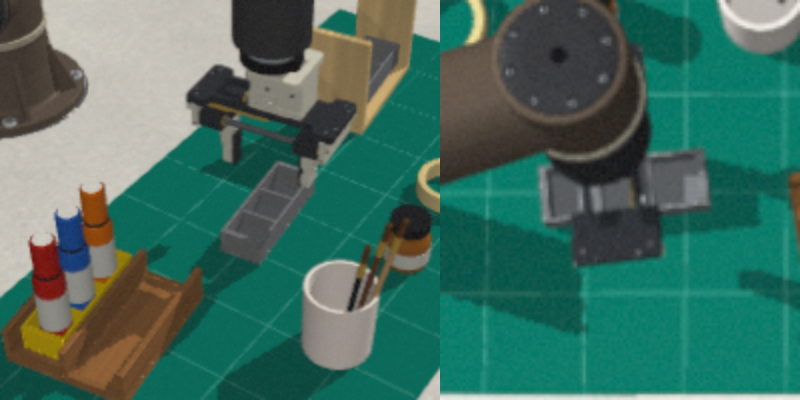

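The tray is flat on the desk with the gripper straddling its width, and the markers are undisturbed. Regrasping by the long walls.

Emit:
move_arm:
  deltas:
    - [0, 0, -20, 0, 0, 0]
    - [0, 0, -25, 0, 0, 0]
    - [0, 0, -20, 0, 0, 0]
    - [0, 0, -14, 0, 0, 0]
    - [0, 0, 0, 0, 0, 0]

```text
t: 24.03
eef_pos: [0.4984, -0.0405, 0.1851]
ee_rot: [3.137, -0.001, -1.459]
force: [-0.1, 0.7, -0.0]
width: 0.0877
```

Emit:
move_arm:
  deltas:
    - [0, 0, 0, 0, 0, 0]
    - [0, 0, 0, 0, 0, 0]
    - [0, 0, 0, 0, 0, 0]
    - [0, 0, 0, 0, 0, 0]
    - [0, 0, 0, 0, 0, 0]
  claw: 255
  squeeze: 15

```text
t: 24.45
eef_pos: [0.4998, -0.0401, 0.1885]
ee_rot: [-3.14, 0.0, -1.459]
force: [-0.1, 0.4, 0.1]
width: 0.0595
```

Emit:
move_arm:
  deltas:
    - [0, 0, 0, 0, 0, 0]
    - [0, 0, 0, 0, 0, 0]
    - [0, 0, 0, 0, 0, 0]
    - [0, 0, 0, 0, 0, 0]
    - [0, 0, 0, 0, 0, 0]
  squeeze: 40

```text
t: 24.87
eef_pos: [0.4998, -0.0401, 0.1884]
ee_rot: [-3.141, 0.0, -1.459]
force: [-2.7, 1.0, 6.4]
width: 0.0557
```

Emit:
move_arm:
  deltas:
    - [0, 0, 5, 0, 0, 0]
    - [0, 0, 20, 0, 0, 0]
    - [0, 0, 30, 0, 0, 0]
    - [0, 0, 35, 0, 0, 0]
    - [0, 0, 35, 0, 0, 0]

```text
t: 25.28
eef_pos: [0.4989, -0.0404, 0.3139]
ee_rot: [3.14, -0.0, -1.46]
force: [1.0, 0.0, -1.1]
width: 0.0558
```

Emit:
move_arm:
  deltas:
    - [0, 0, 35, 0, 0, 0]
    - [0, 0, 20, 0, 0, 0]
    - [0, 0, 0, 0, 0, 0]
    - [0, 0, 0, 0, 0, 0]
    - [0, 0, 0, 0, 0, 0]

```text
t: 25.7
eef_pos: [0.4989, -0.0403, 0.3669]
ee_rot: [3.14, 0.0, -1.46]
force: [-0.4, -0.7, -2.1]
width: 0.0556
```

Emit:
move_arm:
  deltas:
    - [-3, 20, 0, 0, 0, 0]
    - [-5, 35, 0, 0, 0, 0]
    - [-5, 35, 0, 0, 0, 0]
    - [-5, 35, 0, 0, 0, 0]
    - [-5, 35, 0, 0, 0, 0]

```text
t: 26.12
eef_pos: [0.4756, 0.1209, 0.366]
ee_rot: [3.139, -0.001, -1.46]
force: [1.2, 0.2, -2.0]
width: 0.0557
```

Emit:
move_arm:
  deltas:
    - [-5, 35, 0, 0, 0, 0]
    - [-5, 35, 0, 0, 0, 0]
    - [-5, 35, 0, 0, 0, 0]
    - [-5, 35, 0, 0, 0, 0]
    - [-4, 20, 0, 0, 0, 0]

```text
t: 26.53
eef_pos: [0.4518, 0.2826, 0.3658]
ee_rot: [3.14, -0.002, -1.458]
force: [0.5, -0.7, -1.4]
width: 0.0557
```

Emit:
move_arm:
  deltas:
    - [-2, 8, 0, 0, 0, 0]
    - [-0.8, 4, 0, 0, 0, 0]
    - [0, 0, 0, 0, 0, 0]
    - [0, 0, 0, 0, 0, 0]
    - [0, 0, 0, 0, 0, 0]

```text
t: 26.95
eef_pos: [0.4499, 0.2907, 0.3674]
ee_rot: [3.141, -0.001, -1.461]
force: [-0.2, -0.1, -1.6]
width: 0.0556
```

Run:
```python
from h import *
s=arm.get_state();print(s["q"].round(2),s["eef_pos"].round(4),s["ee_rot"].round(3),s["force"].round(1),s["width"])
for n in CAL:cv2.imwrite(f"pics/{n}7.png",arm.grab_frame(n)[:,:,::-1])
```

```text
[ 0.94  0.16 -0.35 -0.   -1.06 -0.83] [0.4499 0.2907 0.3674] [ 3.141e+00 -1.000e-03 -1.461e+00] [-0.2 -0.1 -1.6] 0.05559900739088299
```

Emit:
move_arm:
  deltas:
    - [0, 0.8, -10, 0, 0, 0]
    - [0, 0, -10, 0, 0, 0]
    - [0, 0, -8, 0, 0, 0]
    - [0, 0, -8, 0, 0, 0]
    - [0, 0, 0, 0, 0, 0]

```text
t: 27.47
eef_pos: [0.4492, 0.292, 0.3292]
ee_rot: [3.139, -0.002, -1.46]
force: [0.1, -0.1, -1.2]
width: 0.0562
```

Emit:
move_arm:
  deltas:
    - [0, 0, -12, 0, 0, 0]
    - [0, 0, -15, 0, 0, 0]
    - [0, 0, -15, 0, 0, 0]
    - [0, 0, -15, 0, 0, 0]
    - [0, 0, -10, 0, 0, 0]

```text
t: 27.88
eef_pos: [0.4495, 0.2924, 0.2633]
ee_rot: [3.141, -0.001, -1.46]
force: [-0.1, -0.0, -0.9]
width: 0.0559
```

Emit:
move_arm:
  deltas:
    - [0, 0, -8, 0, 0, 0]
    - [0, 0, -4, 0, 0, 0]
    - [0, 0, 0, 0, 0, 0]
    - [0, 0, 0, 0, 0, 0]
    - [0, 0, 0, 0, 0, 0]

```text
t: 28.3
eef_pos: [0.45, 0.2929, 0.2534]
ee_rot: [-3.141, 0.001, -1.459]
force: [-0.0, 0.5, -1.5]
width: 0.0558
```

Run:
```python
from h import *
s=arm.get_state();print(s["eef_pos"].round(4),s["ee_rot"].round(3),s["force"].round(1),s["moment"].round(2))
a=arm.grab_frame("scene")[:,:,::-1];b=arm.grab_frame("top")[:,:,::-1];cv2.imwrite("pics/s8.png",a);cv2.imwrite("pics/t8.png",b)
cv2.imwrite("pics/m9.png",np.hstack([cv2.resize(a[85:175,360:440],(480,540),interpolation=2),cv2.resize(b[215:300,90:140],(318,540),interpolation=2)]))
```

```text
[0.45   0.2929 0.2534] [-3.141e+00  1.000e-03 -1.459e+00] [-0.   0.5 -1.5] [ 0.1  -0.06 -0.01]
```

View pics/m9.png

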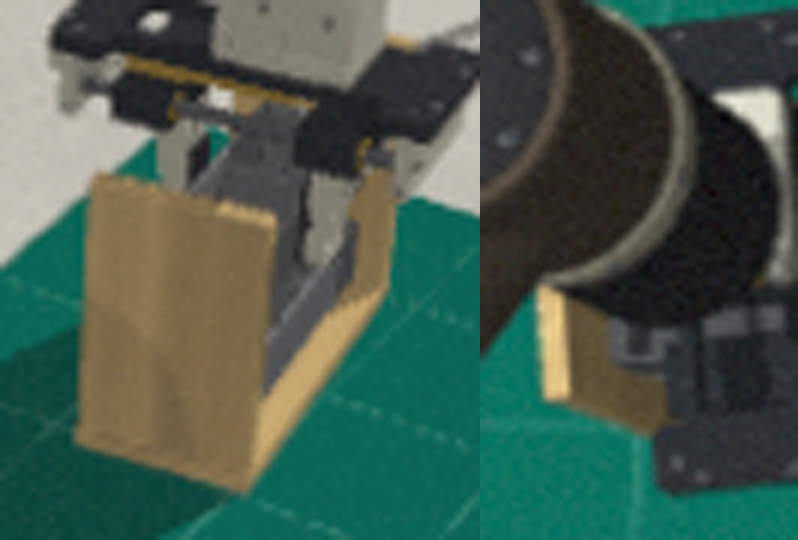

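The tray is between the cheeks, directly over the spare and roughly square with it. Lowering gently with force checks.

Emit:
move_arm:
  deltas:
    - [0, -0.5, -5, 0, 0, 0]
    - [0, 0, -5, 0, 0, 0]
    - [0, 0, -4, 0, 0, 0]
    - [0, 0, 0, 0, 0, 0]
    - [0, 0, 0, 0, 0, 0]

```text
t: 28.82
eef_pos: [0.4497, 0.292, 0.2382]
ee_rot: [3.141, -0.001, -1.46]
force: [-0.7, 0.6, -0.9]
width: 0.0557
```

Emit:
move_arm:
  deltas:
    - [0, 0, -1.5, 0, 0, 0]
    - [0, 0, -1.5, 0, 0, 0]
    - [0, 0, 0, 0, 0, 0]
    - [0, 0, 0, 0, 0, 0]
    - [0, 0, 0, 0, 0, 0]

```text
t: 29.23
eef_pos: [0.4497, 0.2921, 0.2357]
ee_rot: [-3.142, -0.0, -1.459]
force: [0.1, 0.9, -0.2]
width: 0.0557
```

Emit:
move_arm:
  deltas:
    - [0, 0, -1, 0, 0, 0]
    - [0, 0, -1, 0, 0, 0]
    - [0, 0, 0, 0, 0, 0]
    - [0, 0, 0, 0, 0, 0]
    - [0, 0, 0, 0, 0, 0]

```text
t: 29.65
eef_pos: [0.4497, 0.2921, 0.2337]
ee_rot: [-3.142, -0.0, -1.459]
force: [0.1, 0.9, -0.6]
width: 0.0555
```

Emit:
move_arm:
  deltas:
    - [0, 0, -1, 0, 0, 0]
    - [0, 0, 0, 0, 0, 0]
    - [0, 0, 0, 0, 0, 0]
    - [0, 0, 0, 0, 0, 0]
    - [0, 0, 0, 0, 0, 0]

```text
t: 30.07
eef_pos: [0.4497, 0.2921, 0.2327]
ee_rot: [-3.142, -0.0, -1.459]
force: [-0.3, 0.1, -0.9]
width: 0.0552
```

Emit:
move_arm:
  deltas:
    - [0, 0, -1, 0, 0, 0]
    - [0, 0, 0, 0, 0, 0]
    - [0, 0, 0, 0, 0, 0]
    - [0, 0, 0, 0, 0, 0]
    - [0, 0, 0, 0, 0, 0]

```text
t: 30.48
eef_pos: [0.4498, 0.2921, 0.2324]
ee_rot: [-3.141, 0.0, -1.459]
force: [-2.9, -1.3, 6.4]
width: 0.0559
```

Contact came at an underside height of 0.044, which is the nested height. Releasing.

Emit:
move_arm:
  deltas:
    - [0, 0, 0.5, 0, 0, 0]
    - [0, 0, 0, 0, 0, 0]
    - [0, 0, 0, 0, 0, 0]
    - [0, 0, 0, 0, 0, 0]
    - [0, 0, 0, 0, 0, 0]
  claw: 20

```text
t: 30.9
eef_pos: [0.4497, 0.2921, 0.2321]
ee_rot: [3.142, -0.0, -1.459]
force: [-0.3, -0.5, -0.8]
width: 0.0792
```

Emit:
move_arm:
  deltas:
    - [0, 0, 5, 0, 0, 0]
    - [0, 0, 20, 0, 0, 0]
    - [0, 0, 30, 0, 0, 0]
    - [0, 0, 30, 0, 0, 0]
    - [0, 0, 30, 0, 0, 0]

```text
t: 31.32
eef_pos: [0.4496, 0.2918, 0.3487]
ee_rot: [3.141, -0.0, -1.459]
force: [0.6, 0.4, -0.6]
width: 0.0808
```

Emit:
move_arm:
  deltas:
    - [0, 0, 30, 0, 0, 0]
    - [0, 0, 20, 0, 0, 0]
    - [0, 30, 0, 0, 0, 0]
    - [-10, 38, 0, 0, 0, 0]
    - [-15, 38, 0, 0, 0, 0]

```text
t: 31.73
eef_pos: [0.4251, 0.3986, 0.3985]
ee_rot: [-3.14, 0.002, -1.462]
force: [0.6, 0.7, -0.8]
width: 0.0809
```

Emit:
move_arm:
  deltas:
    - [-20, 36, 0, 0, 0, 0]
    - [-20, 36, 0, 0, 0, 0]
    - [-20, 36, 0, 0, 0, 0]
    - [-20, 36, 0, 0, 0, 0]
    - [0, 0, 0, 0, 0, 0]

```text
t: 32.15
eef_pos: [0.3416, 0.5472, 0.3966]
ee_rot: [-3.141, 0.001, -1.455]
force: [0.6, -0.7, -0.0]
width: 0.0806
```

Run:
```python
from h import *
s=arm.get_state();print(s["t"],s["eef_pos"].round(4))
for n in CAL:
    f=arm.grab_frame(n)[:,:,::-1];cv2.imwrite(f"pics/{n}9.png",f);o=cv2.imread(f"pics/{n}0.png")
    for t in("tray_grey","tray_spare","tray_yellow","marker_red","marker_blue","marker_orange","brush_pot","ink_jar","tape_roll"):
        print(n,t,[(np.round(d["xy"],1).tolist(),round(d["score"],2)) for d in arm.spot_point(t,n)][:3])
    # bystander change
    for nm,P in(("pot",[.681,-.176]),("jar",[.683,.003]),("tape",[.684,.151])):
        c=proj(n,[*P,.02])[0].astype(int);d=cv2.absdiff(f,o)[c[1]-18:c[1]+18,c[0]-22:c[0]+22];print(nm,d.mean().round(1))
for n,p in(("top",[.45,.292]),("scene",[.45,.292])):
    print(n,"expected grey origin",proj(n,[*p,.044]),"spare",proj(n,[*p,.01]))
# rim overlay edge score: search pose of grey rim z=.084 on gradient
for n in CAL:
    g=cv2.GaussianBlur(cv2.imread(f"pics/{n}9.png"),(3,3),0).astype(float);g=np.hypot(cv2.Sobel(g,6,1,0),cv2.Sobel(g,6,0,1)).max(2)
    R=[]
    for z in(.078,.084,.09,.098):
      for x in np.arange(.44,.4601,.002):
        for y in np.arange(.286,.2981,.002):
          for w in np.arange(.06,.19,.02):
            c=np.array([[28,81],[-28,81],[-28,-81],[28,-81],[28,81]])/1e3
            L=np.vstack([a+(b-a)*np.linspace(0,1,40)[:,None] for a,b in zip(c,c[1:])])
            q=proj(n,place((x,y,w),np.c_[L,np.full(len(L),z)])).astype(np.float32)
            R.append((cv2.remap(g.astype(np.float32),q[:,0],q[:,1],1).mean(),z,x.round(3),y.round(3),w.round(2)))
    R.sort(reverse=True);print(n,R[:4])
```

```text
32.15 [0.3416 0.5472 0.3966]
scene tray_grey [([122.1, 359.6], 0.95), ([400.0, 137.0], 0.77)]
scene tray_spare [([396.8, 143.5], 0.54)]
scene tray_yellow [([257.2, 256.2], 0.88)]
scene marker_red [([249.7, 266.9], 0.71)]
scene marker_blue [([260.7, 252.4], 0.93)]
scene marker_orange [([270.3, 241.0], 0.62)]
scene brush_pot [([388.8, 272.1], 0.86), ([399.6, 136.4], 0.74), ([420.7, 225.5], 0.18)]
scene ink_jar [([421.5, 227.2], 0.67)]
scene tape_roll [([447.8, 196.9], 0.89)]
pot 4.6
jar 2.6
tape 2.1
top tray_grey [([498.1, 294.7], 0.73), ([144.0, 261.3], 0.68), ([144.8, 261.2], 0.63)]
top tray_spare [([146.7, 262.5], 0.44)]
top tray_yellow [([362.5, 278.5], 0.93)]
top marker_red [([376.5, 276.1], 0.49)]
top marker_blue []
top marker_orange [([342.5, 279.8], 0.77)]
top brush_pot [([314.7, 182.2], 0.8), ([342.8, 280.5], 0.34)]
top ink_jar [([254.6, 181.8], 0.84)]
top tape_roll [([195.2, 187.2], 0.79)]
pot 15.6
jar 4.3
tape 4.0
top expected grey origin [[145.20481946 261.7260316 ]] spare [[148.52833619 263.60723981]]
scene expected grey origin [[400.50297202 132.89388186]] spare [[399.70399804 142.42709781]]
scene [(np.float32(81.37758), 0.078, np.float64(0.444), np.float64(0.296), np.float64(0.18)), (np.float32(81.24638), 0.084, np.float64(0.454), np.float64(0.288), np.float64(0.16)), (np.float32(81.20976), 0.078, np.float64(0.446), np.float64(0.296), np.float64(0.18)), (np.float32(81.043335), 0.084, np.float64(0.454), np.float64(0.288), np.float64(0.14))]
top [(np.float32(186.84004), 0.098, np.float64(0.448), np.float64(0.288), np.float64(0.14)), (np.float32(186.6437), 0.098, np.float64(0.448), np.float64(0.288), np.float64(0.12)), (np.float32(186.33453), 0.09, np.float64(0.45), np.float64(0.29), np.float64(0.14)), (np.float32(184.40146), 0.09, np.float64(0.45), np.float64(0.29), np.float64(0.12))]
```

```bash
python3 -c "
from station import arm
print(arm.job_done())"
```

```text
the job is handed in; nothing more can be done
None
```

I handed the job in at about 32 s of the 72 s allowed. All three markers are in the yellow tray and the grey tray is nested on the spare in the rack.

**Markers:** Orange went from the brush pot into the +y end compartment and blue from the grey tray into the middle one. Red stayed at the -y end. Each marker was lowered slowly and released at floor height. Blue's contact showed clearly at 5.4 N; for orange the force signal was less clear. A close view after both placings showed all three upright, and they still looked that way before the tray went into the rack.

**Grey tray:** I lifted it by its end wall, set it on the desk, regrasped it by the long walls and lowered it between the cheeks. Contact came at an underside height of 44.0 mm. That is the nested height: if it were sitting on the rim it would have stopped at 50 mm.

**Last checks:** I had used up the 12 viewable pictures, so the final state was checked only from the networks and image measurements:
- **Grey tray position:** the top-camera network point lies within about 1 px of where it should be. In the scene camera it is about 4 px off.
- **Edge-search check:** this was inconclusive. It put the rim at 78–98 mm high (84 expected) and the yaw at 0.12–0.18 rad, so I relied on the contact height.
- **Bystanders:** the image differences show no sign of movement at the ink jar and tape roll. Around the pot the top view differs more, which I put down to the orange marker being gone.
- **Blue marker:** the top-camera network did not find it at the end, but the scene camera did (score 0.93).

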